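# Load a bottle on the bottle roller

## Robot

A 6-joint arm with a two-finger parallel gripper is mounted at the origin on a cart in front of the work surface, level with it; the furniture and walls round the work are solid. World frame = base frame: x ahead of the robot, y to its left, z up, the work surface at z = 0. Lengths are in m, angles in rad, forces in N, time in s.
With the tool pointing down it reaches from about 0.3 to 1 m from the base axis. Payload 5.1 kg.
Tool frame: the origin (TCP) lies midway between the tips of the shut fingers; the grasp point (between the pads) lies 19 mm behind it; z points along the fingers, y is the line along which they close (so a half turn about z gives the same grasp; the last joint's range is limited). The gripper opens to 95 mm and grips with 3 to 60 N. Pads are 20 mm wide; open, the fingers measure 119 mm over their backs; the gripper's body (75 mm by 180 mm) begins 59 mm behind the grasp point.
Start: joints at [-1.231, 0.124, 1.65, -0, 1.367, -0.083], TCP at [0.267, -0.593, 0.215] pointing down, gripper open.
Joint ranges: [-2.61, 2.61], [-1.02, 2.33], [0.03, 2.71], [-1.35, 4.49], [0.32, 2.68], [-2.91, 2.91]. Speed limits (rad/s): [2.57, 2.57, 3.14, 3.14, 3.14, 3.14].

## Interface

Orientations are given as a unit quaternion [x, y, z, w].
In Python, from workcell import manip, eyes gives the robot as it stands.
- The arm moves only by the shell command python3 -m crank 'ROWS' [OPENING] [FORCE]. ROWS is text: rows parted by semicolons, each of 6 numbers parted by spaces: the shift along the world's x, y, z as a fraction of full scale, then the turn, a rotation vector about the world's x, y, z as a fraction of full scale. In form: tx ty tz wx wy wz; .... A call has 1 to 8 rows; each row shifts and turns the commanded pose from where the row before left it; what a row does not reach is not made up. Full scale, the value 1, is 0.06 m for a shift and 4 degrees for a turn. A row lasts 1/8 s, in which the tool goes at most 62.5 mm and 10.7 degrees, less where a joint would pass 70% of its speed; a pose out of reach is approached as far as the arm can. A call with a number of a shift or a turn outside -1 to 1 is refused whole. A call with a gripper value outside its range is refused whole. OPENING is the closure, from -1 (fully open) to 1 (shut), set as the call begins (- or left out, the last holds). The fingers move at their own pace and stop on an object; FORCE is the grip in N (left out, the last holds). Time passes only in rows, so rows that do not move let the fingers close. It gives the time, the measured TCP pose, the force, the opening and the grip force at its end, in the units of the state.
- manip.read_state(): the state, without advancing time (a new reading comes with each control period).
- eyes.get_image(name): name is "side" or "top"; returns (picture, depth): 384x512x3 uint8, blue, green, red; 384x512 float32, m along the optical axis (not along the pixel's ray), 0 where there is no reading.
- eyes.camera_info(name): a dict with "fx", "fy", "cx", "cy" (pixels), "origin" and "rotation" of the camera in the world. Camera axes: x right, y up, looking along -z (the intrinsics and any distortion apply to the point x, -y, -z); pixel columns grow to the right and rows downward; lengths in m; the calibration is good to about 2 mm. A picture is of the moment at which its call begins. camera_info takes no time and is no camera call.
- manip.hand_in(): hands the job in; it is judged then, once.
The state is a dict: "clock": time; "q": joint angles; "dq": joint speeds; "joint_torque": joint torques, N m; "position": TCP position; "tcp_rot": TCP orientation; "contact_force": force on the tool from outside, world axes, zero at the start; "ft_torque": the same for the moment, N m; "width": finger opening in m; "grip_force": force on a finger pad.
Only numpy, scipy, OpenCV 4.12 (cv2) and the standard library are available. Lean on these libraries where they do the work, as an engineer would, in place of code of your own. Each camera call takes 0.05 s, during which the arm holds its last target. There are 200 camera calls.

## Task

Take the small brown screw-cap bottle that stands on the worktop and lay it on its side on the two rollers of the bottle roller, its bottom against the sprung end plate: push the plate back with it until the cap drops behind the low fence at the other end, so that the spring holds the bottle between plate and fence. Handle the glass gently, never lay or drop the bottle on the worktop, and leave the larger brown bottle, the beaker and the vial standing where they are.

Things in the scene. Friction and masses are not known exactly. Their poses are not given: they have to be found in the camera images.
- bottle: the small brown reagent bottle with a black screw cap, 88 mm high, standing upright; the smaller of the two loose brown bottles. Origin: centre of its underside; z: along its axis to the cap. Body diameter 44 mm from 6 to 58 mm above the underside, then a shoulder narrowing to the cap, 29 mm across, from 64 to 88 mm. About 0.11 kg.
- roller: bench bottle roller, fixed: low white housing 115 (x) x 216 (y) x 57 mm high, with two black rollers along its y on top. Origin: centre of its underside; x: away from its dial panel; y: along the rollers from the sprung end plate towards the low fence; z up. The end block behind the sprung plate (64 mm wide, y -62 to -80 mm) reaches z 118 mm, the fence's end block (y 60 to 76) z 92 mm.
- cradle (a point): where the middle of the bottle's axis lies when it rests on both rollers: x 0, y 0, z 102 mm of the roller, axes as the roller's. Roller axes at x -17 and +17 mm, z 75 mm; roller radius 10 mm, length y -58 to +58 mm
- plate_face (a point): centre of the face of the sprung end plate (steel, 48 mm wide, z = 89 to 125 mm) that meets the bottle's bottom, 102 mm above the underside of the roller; at rest at y = -36 mm of the roller; it moves with the plate
- end_plate (a joint): travel of the sprung end plate towards -y of the roller, m: 0 at rest, at most 0.018; the spring pushes back with 3.2 N at 0 and 0.4 N more per mm. With the bottle between plate and fence it reads 0.008
- fence_top (a point): middle of the top edge of the inner face of the low fence (steel, 40 mm wide in x, 6 mm thick, top 98 mm above the underside of the roller), the face that the cap's end rests against; at y = +44 mm of the roller
- beaker: bystander: small glass beaker, 46 mm across, 62 mm high; origin: centre of its underside, z up
- vial: bystander: glass sample vial with a black cap, 23 mm across, 49 mm high; origin: centre of its underside, z up
- big_bottle: bystander: the larger brown bottle, 60 mm across, 118 mm high; origin: centre of its underside, z up
There are look-alikes about, which are no part of the job. Leave any green look-alike of the bottle alone.

How it is judged:
At the end, for the whole second after the job is handed in: the bottle lies at rest on both rollers, within 4.5 degrees of their direction, its underside within 6 mm sideways, 4 mm lengthways, 5 mm in height of its seat (x 0, y -44, z 102 mm of the roller), end plate held back 5 to 11 mm; the others upright within 30 mm of their places (angle between the z axis of bottle and the y axis of roller, either way round below 0.08 rad and x of bottle in the frame of roller between -0.006 and 0.006 m and y of bottle in the frame of roller between -0.048 and -0.04 m and z of bottle in the frame of roller between 0.0971 and 0.1071 m and value of joint end_plate between 0.005 and 0.011 m and linear speed of bottle below 0.01 m/s and not (distance of beaker from where it was at the start of the episode above 0.03 m) and not (distance of vial from where it was at the start of the episode above 0.03 m) and not (distance of big_bottle from where it was at the start of the episode above 0.03 m) and not (angle between beaker's own z axis and vertical above 0.5 rad) and not (angle between vial's own z axis and vertical above 0.5 rad) and not (angle between big_bottle's own z axis and vertical above 0.5 rad)); the robot touches nothing.
It fails at once if the bottle lies on the worktop (angle between bottle's own z axis and vertical above 1.2 rad and height (world z) of bottle below 0.04 m).
It fails at once if the bottle is struck or jammed against the roller with more than 40 N (contact force between bottle and roller above 40 N).
It fails at once if the beaker, the vial or the larger bottle is moved more than 30 mm or tipped (distance of any of beaker, vial, big_bottle from where it was at the start of the episode above 0.03 m or angle between any of beaker, vial, big_bottle's own z axis and vertical above 0.5 rad).
It also fails if it takes over 40 s, if anything falls off the work surface, if the arm or the gripper's body presses on something with over 40 N, if the wrist force passes 120 N, or if a joint passes its speed limit or range.

## Working session

There is one attempt and no reset: what is moved stays moved. The work goes in short steps, Python scripts to look and compute and a shell command to move; the robot and the scene stay as the last step left them, time stands still between calls to the robot, and variables do not carry over. Pictures are saved under pics/ and viewed, at most 10 in all, crops included, and the job is handed in when it is done.

```bash
mkdir -p pics; ls
cat > h.py <<'E'
import numpy as np, cv2
from workcell import manip, eyes
def cloud(n):
    im,d=eyes.get_image(n); c=eyes.camera_info(n)
    v,u=np.mgrid[0:384,0:512]
    k=c.get("distortion",None)
    x=(u-c["cx"])/c["fx"]; y=(v-c["cy"])/c["fy"]
    P=np.stack([x*d,-y*d,-d],-1)@np.array(c["rotation"]).T+np.array(c["origin"])
    P[d==0]=np.nan
    return im,d,P
E
python3 - <<'E'
from h import *
print(manip.read_state())
for n in("side","top"):
    print(eyes.camera_info(n))
    im,d,P=cloud(n); cv2.imwrite(f"pics/{n}0.png",im); np.savez(f"{n}0.npz",im=im,P=P)
a=[cv2.imread(f"pics/{n}0.png") for n in("side","top")]
E
```

```text
pics
{'clock': 0.0, 'q': array([-1.23060842e+00,  1.24491692e-01,  1.65165086e+00, -2.69784649e-05,
        1.36750060e+00, -8.26083645e-02]), 'dq': array([-1.29935621e-03, -3.96372825e-05,  1.50054416e-03,  9.48345824e-04,
        1.35404264e-03, -5.30188149e-04]), 'joint_torque': array([-3.19042356e-04, -4.17604315e+01, -3.59936178e+01,  7.76303373e-02,
        4.93576017e-02, -1.82641138e-04]), 'position': array([ 0.26645149, -0.59218036,  0.21340941]), 'tcp_rot': array([ 9.77737416e-01,  2.09829680e-01, -1.44776564e-04, -1.01506502e-03]), 'contact_force': array([ 0.31444963, -0.11006752, -0.69211069]), 'ft_torque': array([-0.04212461,  0.01974975, -0.01432484]), 'grip_force': 0.0, 'width': 0.0950820038518936}
{'fx': 492.6729992159476, 'fy': 492.6729992159476, 'cx': 251.29382158129323, 'cy': 191.6074249883613, 'origin': array([0.29221058, 0.99167584, 0.61215835]), 'rotation': array([-0.0731598 ,  0.50078337,  0.85659212, -0.10056637])}Traceback (most recent call last):
  File "<stdin>", line 5, in <module>
  File "h.py", line 8, in cloud
    P=np.stack([x*d,-y*d,-d],-1)@np.array(c["rotation"]).T+np.array(c["origin"])
      ~~~~~~~~~~~~~~~~~~~~~~~~~~^~~~~~~~~~~~~~~~~~~~~~~~~~
ValueError: matmul: Input operand 1 has a mismatch in its core dimension 0, with gufunc signature (n?,k),(k,m?)->(n?,m?) (size 4 is different from 3)
```

```bash
sed -i 's/np.array(c\["rotation"\]).T/Rotation.from_quat(c["rotation"]).as_matrix().T/; 1a from scipy.spatial.transform import Rotation' h.py
python3 - <<'E'
from h import *
for n in("side","top"):
    print(eyes.camera_info(n))
    im,d,P=cloud(n); cv2.imwrite(f"pics/{n}0.png",im); np.savez(f"{n}0.npz",im=im,P=P)
E
```

```text
{'fx': 492.6729992159476, 'fy': 492.6729992159476, 'cx': 251.29382158129323, 'cy': 191.6074249883613, 'origin': array([0.29221058, 0.99167584, 0.61215835]), 'rotation': array([-0.0731598 ,  0.50078337,  0.85659212, -0.10056637])}
{'fx': 447.35046650977495, 'fy': 447.35046650977495, 'cx': 264.17301668264116, 'cy': 194.54223835879276, 'origin': array([0.33392174, 0.08021171, 1.28630225]), 'rotation': array([-0.06370643,  0.05845885,  0.7080826 , -0.70081601])}
```

View pics/side0.png

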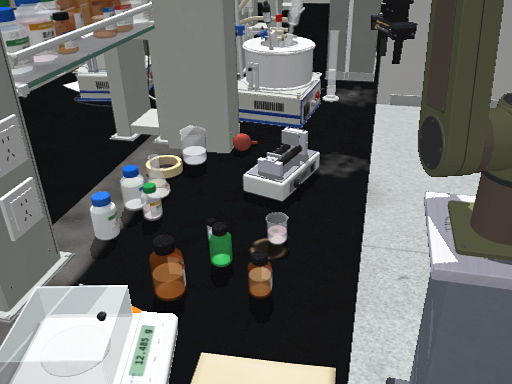

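View pics/top0.png

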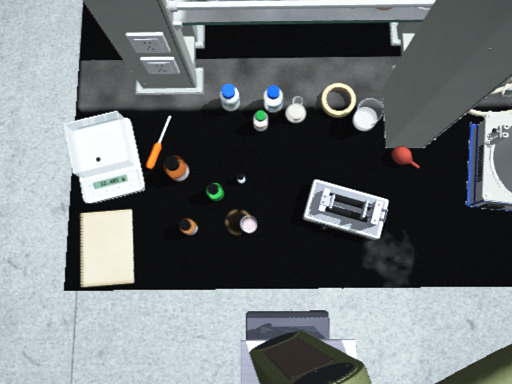

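Candidates for the small brown bottle:
- brown bottle at side (260,275) / top (189,227)
- larger brown bottle at side (168,268) / top (176,168)
- green look-alike at side (220,245) / top (215,191)
- brown bottles on the shelf at side (65,30)

I choose side (260,275), the smaller loose brown one. I'll check it and the roller in one crop.

Run:
```python
from h import *
s=np.load("side0.npz");t=np.load("top0.npz")
a=cv2.resize(s["im"][205:305,130:300],(400,235),interpolation=3)
b=cv2.resize(s["im"][120:205,235:330],(400,358),interpolation=3)
c=cv2.resize(t["im"][170:245,295:395],(400,300),interpolation=3)
d=cv2.resize(t["im"][150:245,160:260],(315,300),interpolation=3)
A=np.zeros((600,800,3),np.uint8);A[:235,:400]=a;A[235:593,:400]=b;A[:300,400:]=c;A[300:,400:715]=d
cv2.imwrite("pics/crop.png",A)
P=t["P"]
for n,(u,v) in dict(small=(189,227),big=(176,168),green=(215,191),vial=(241,179),beaker=(248,225),rol=(347,209)).items():
    q=P[v-22:v+23,u-22:u+23].reshape(-1,3); q=q[q[:,2]>.02]
    m=P[v-3:v+4,u-3:u+4].reshape(-1,3)
    print(n,np.nanmedian(m,0).round(3),q[:,2].max().round(3))
# roller top view region: white housing
q=P[170:245,295:395].reshape(-1,3); q=q[(q[:,2]>.045)&(q[:,2]<.066)]
print(cv2.minAreaRect(q[:,:2].astype(np.float32)*1000), np.percentile(q[:,2],[5,50,95]))
for lo,hi in((.082,.094),(.094,.101),(.104,.114),(.114,.122),(.122,.13)):
    q=P[170:245,295:395].reshape(-1,3); q=q[(q[:,2]>lo)&(q[:,2]<hi)]
    print(lo,hi,len(q),q.mean(0).round(4))
```

```text
small [0.457 0.292 0.083] 0.095
big [0.615 0.327 0.105] 0.123
green [0.555 0.222 0.086] 0.093
vial [0.597 0.154 0.036] 0.068
beaker [0.467 0.135 0.026] 0.064
rol [ 0.505 -0.139  0.061] 0.132
((508.0615539550781, -139.6519775390625), (216.52438354492188, 117.34779357910156), 73.0514907836914) [0.04944885 0.05591213 0.06057871]
0.082 0.094 508 [ 0.5132 -0.1189  0.0866]
0.094 0.101 70 [ 0.5134 -0.1207  0.0968]
0.104 0.114 110 [ 0.4876 -0.2046  0.109 ]
0.114 0.122 186 [ 0.488  -0.2047  0.1179]
0.122 0.13 45 [ 0.4967 -0.1834  0.1247]
```

View pics/crop.png

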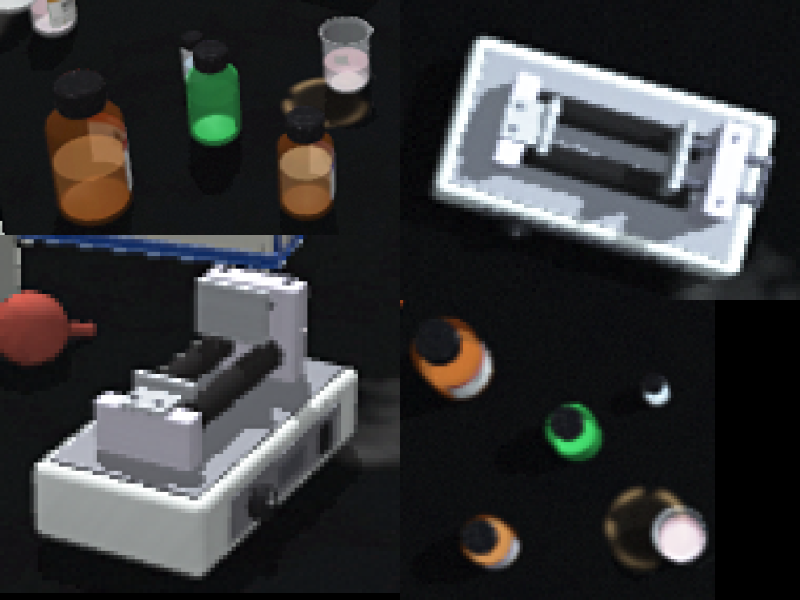

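The crop confirms the small brown bottle (side (260,275), next to the beaker). The low fence is at the roller's +y end, nearest the bottles (side (262,165)). The tall sprung end is at the far -y end (side (293,140)). Next I refine the poses from both clouds.

Run:
```python
from h import *
from scipy.optimize import least_squares
for n in("side","top"):
    P=np.load(n+"0.npz")["P"].reshape(-1,3); P=P[~np.isnan(P[:,0])]
    for nm,c,r,lo,hi in(("cap",(.457,.292),.0145,.066,.084),("body",(.457,.292),.022,.01,.055),("green",(.55,.22),.022,.01,.055),("beaker",(.467,.135),.023,.01,.06)):
        q=P[(np.hypot(P[:,0]-c[0],P[:,1]-c[1])<.05)&(P[:,2]>lo)&(P[:,2]<hi)]
        if len(q)<15: print(n,nm,len(q)); continue
        s=least_squares(lambda p:np.hypot(q[:,0]-p[0],q[:,1]-p[1])-r,q[:,:2].mean(0)+[.005 if n=='side' else 0,-.005 if n=='side' else 0],loss="soft_l1",f_scale=.002)
        print(n,nm,len(q),s.x.round(4),np.sqrt(np.mean(s.fun**2)).round(4))
    q=P[(np.hypot(P[:,0]-.457,P[:,1]-.292)<.05)&(P[:,2]>.07)]; print("bottle top z",np.percentile(q[:,2],[50,80,95]).round(4), q[q[:,2]>.083].mean(0).round(4))
    q=P[(np.hypot(P[:,0]-.508,P[:,1]+.14)<.15)&(P[:,2]>.02)&(P[:,2]<.2)]
    w=q[(q[:,2]>.05)&(q[:,2]<.063)]
    print(n,"housing",cv2.minAreaRect(w[:,:2].astype(np.float32)*1000))
    a=np.radians(-16.95); R=np.array([[np.cos(a),-np.sin(a)],[np.sin(a),np.cos(a)]])
    l=q.copy(); l[:,:2]=(q[:,:2]-[.508,-.1397])@R; l*=1000
    m=(abs(l[:,0])<40)&(l[:,2]>66)
    l=l[m]
    for y in range(-90,90,6):
        k=l[(l[:,1]>=y)&(l[:,1]<y+6)]
        if len(k)>4: print(y,len(k),"x",np.percentile(k[:,0],[3,97]).round(),"z",np.percentile(k[:,2],[10,50,95]).round())
print(Rotation.from_quat(manip.read_state()["tcp_rot"]).as_matrix().round(3))
```

```text
side cap 164 [0.4649 0.3048] 0.0019
side body 464 [0.4652 0.3035] 0.001
side green 397 [0.5634 0.2296] 0.0012
side beaker 548 [0.4686 0.1327] 0.0029
bottle top z [0.0877 0.0895 0.0907] [0.464  0.3081 0.0885]
side housing ((506.9388732910156, -135.98423767089844), (217.22190856933594, 116.36874389648438), 72.1357421875)
-78 28 x [-32.  29.] z [ 80. 119. 120.]
-72 40 x [-33.  24.] z [ 77. 118. 121.]
-66 118 x [-32.  23.] z [ 73. 102. 121.]
-60 51 x [-31.  17.] z [ 70.  95. 119.]
-54 13 x [-26.  11.] z [75. 81. 97.]
-48 16 x [-26.  21.] z [78. 84. 97.]
-42 85 x [-25.  23.] z [ 81. 105. 127.]
-36 180 x [-24.  22.] z [ 88. 108. 126.]
-30 25 x [-25.  17.] z [ 78.  85. 114.]
-24 16 x [-28.  17.] z [79. 83. 88.]
-18 25 x [-26.  21.] z [77. 85. 88.]
-12 19 x [-26.  16.] z [76. 85. 88.]
-6 23 x [-26.  19.] z [75. 83. 87.]
0 17 x [-27.  22.] z [78. 84. 88.]
6 23 x [-27.  20.] z [81. 84. 87.]
12 15 x [-27.  19.] z [79. 86. 88.]
18 12 x [-27.  15.] z [81. 85. 88.]
24 11 x [-27. -14.] z [76. 83. 87.]
30 13 x [-27. -15.] z [75. 82. 88.]
36 7 x [-26. -19.] z [79. 83. 86.]
42 22 x [-26.  16.] z [ 80.
[... 975 characters left out ...]
9. 83. 87.]
-24 34 x [-25.  26.] z [78. 83. 86.]
-18 30 x [-25.  25.] z [78. 83. 87.]
-12 30 x [-26.  25.] z [79. 83. 88.]
-6 33 x [-25.  26.] z [78. 83. 87.]
0 33 x [-25.  24.] z [80. 83. 87.]
6 32 x [-25.  25.] z [78. 83. 86.]
12 35 x [-25.  27.] z [78. 83. 88.]
18 33 x [-25.  24.] z [76. 82. 87.]
24 31 x [-25.  26.] z [80. 83. 87.]
30 31 x [-25.  24.] z [79. 84. 87.]
36 32 x [-26.  26.] z [79. 83. 88.]
42 34 x [-25.  24.] z [ 80.  96. 102.]
48 49 x [-25.  24.] z [82. 91. 99.]
54 41 x [-25.  24.] z [79. 89. 94.]
60 49 x [-31.  28.] z [86. 89. 94.]
66 54 x [-31.  29.] z [87. 90. 95.]
72 53 x [-30.  30.] z [75. 89. 94.]
[[ 0.912  0.41  -0.001]
 [ 0.41  -0.912  0.002]
 [ 0.    -0.002 -1.   ]]
```

```bash
cat > g.py <<'E'
from h import *
az=lambda a:np.array([np.cos(np.radians(a)),np.sin(np.radians(a)),0])
def toolR(zaz,tilt,yaz):
    t=np.radians(tilt); z=np.sin(t)*az(zaz)-np.cos(t)*np.array([0,0,1]); y=az(yaz); return np.column_stack([np.cross(y,z),y,z])
RP=toolR(35,50,-55); CP=np.array([.465,.3025,.036])
YAW=-17.1; R0=np.array([.508,-.138,0])
RF=toolR(72.9,-40,YAW)   # tool z towards -ry
loc=lambda x,y,z:R0+Rotation.from_euler('z',YAW,degrees=True).apply([x,y,z])
def go(p,R):
    s=manip.read_state(); d=(np.array(p)-s["position"])/.06
    w=(Rotation.from_matrix(R)*Rotation.from_quat(s["tcp_rot"]).inv()).as_rotvec(degrees=True)/4
    print("clk",s["clock"].round(2),"q",s["q"].round(2),"F",s["contact_force"].round(1),"w",round(s["width"],4),s["grip_force"]); print("shift",d.round(2),"turn",w.round(2))
E
python3 - <<'E'
from g import *
go([.42,-.15,.26],RP); go(CP+.011*RP[:,2]-.12*RP[:,2]+[0,0,.08],RP)
print(Rotation.from_matrix(RF@RP.T).as_rotvec(degrees=True)/4, RF.round(2))
E
```

```text
Traceback (most recent call last):
  File "g.py", line 12, in go
    print("clk",s["clock"].round(2),"q",s["q"].round(2),"F",s["contact_force"].round(1),"w",round(s["width"],4),s["grip_force"]); print("shift",d.round(2),"turn",w.round(2))
                ^^^^^^^^^^^^^^^^
AttributeError: 'float' object has no attribute 'round'
```

```bash
sed -i 's/s\["clock"\].round(2)/round(s["clock"],2)/' g.py
python3 - <<'E'
from g import *
go([.42,-.15,.26],RP); go(CP+.011*RP[:,2]-.12*RP[:,2]+[0,0,.08],RP)
print(Rotation.from_matrix(RF@RP.T).as_rotvec(degrees=True)/4, RF.round(2))
E
```

```text
clk 0.15 q [-1.23  0.12  1.65  0.    1.37 -0.08] F [ 0.1 -0.   0.5] w 0.0949 0.0
shift [2.56 7.37 0.77] turn [  6.16 -10.89   2.51]
clk 0.15 q [-1.23  0.12  1.65  0.    1.37 -0.08] F [ 0.1 -0.   0.5] w 0.0949 0.0
shift [ 2.17 14.12 -0.46] turn [  6.16 -10.89   2.51]
[-18.46563983  13.44070874   7.41689279] [[ 0.23  0.96 -0.19]
 [ 0.73 -0.29 -0.61]
 [-0.64  0.   -0.77]]
```

```bash
python3 -m crank '.32 .9 .1 .38 -.68 .16;.32 .9 .1 .38 -.68 .16;.32 .9 .1 .38 -.68 .16;.32 .9 .1 .38 -.68 .16;.32 .9 .1 .38 -.68 .16;.32 .9 .1 .38 -.68 .16;.32 .9 .1 .38 -.68 .16;.32 .9 .1 .38 -.68 .16' -1 25
python3 - <<'E'
from g import *
go(CP+.011*RP[:,2]-.12*RP[:,2]+[0,0,.08],RP)
E
```

```text
clock: 1.15
position: [0.4205, -0.1591, 0.2627]
tcp_rot: [0.944, 0.248, 0.207, -0.064]
contact_force: [0.2, -0.2, -0.0]
width: 0.095
grip_force: 0.0
clk 1.15 q [-0.76 -0.52  2.17  0.43  1.39  0.25] F [ 0.2 -0.2 -0. ] w 0.095 0.0
shift [-0.4   6.89 -1.28] turn [ 3.13 -5.41  1.26]
```

```bash
python3 -m crank '-.05 .86 0 .39 -.68 .16;-.05 .86 0 .39 -.68 .16;-.05 .86 0 .39 -.68 .16;-.05 .86 -.1 .39 -.68 .16;-.05 .86 -.2 .39 -.68 .16;-.05 .86 -.3 .39 -.68 .16;-.05 .86 -.3 .39 -.68 .16;-.05 .86 -.38 .39 -.68 .16'
python3 -m crank '0 0 0 0 0 0'
python3 - <<'E'
from g import *
go(CP+.011*RP[:,2]-.12*RP[:,2],RP)
go(CP+.011*RP[:,2],RP)
E
```

```text
clock: 2.15
position: [0.396, 0.2537, 0.1866]
tcp_rot: [0.863, 0.273, 0.405, -0.127]
contact_force: [0.6, -0.4, -0.7]
width: 0.0948
grip_force: 0.0
clock: 2.28
position: [0.3914, 0.2565, 0.1808]
tcp_rot: [0.864, 0.279, 0.399, -0.129]
contact_force: [0.6, -1.0, 0.2]
width: 0.0952
grip_force: 0.0
clk 2.27 q [ 0.32 -0.93  2.63  0.4   0.63  1.04] F [ 0.6 -1.   0.2] w 0.0952 0.0
shift [ 0.09 -0.03 -1.25] turn [ 0.06 -0.09 -0.19]
clk 2.27 q [ 0.32 -0.93  2.63  0.4   0.63  1.04] F [ 0.6 -1.   0.2] w 0.0952 0.0
shift [ 1.34  0.85 -2.53] turn [ 0.06 -0.09 -0.19]
```

```bash
python3 -m crank '.15 .07 -.31 0 -.03 -.05;.15 .08 -.31 0 -.03 -.05;.15 .1 -.31 .03 -.03 -.05;.15 .1 -.31 .03 0 -.04;0 0 0 0 0 0'
python3 - <<'E'
from g import *
go(CP+.011*RP[:,2],RP)
im,d,P=cloud("side"); cv2.imwrite("pics/pre.png",cv2.resize(im[150:320,130:350],(660,510)))
E
```

```text
clock: 2.9
position: [0.4325, 0.2716, 0.1098]
tcp_rot: [0.866, 0.266, 0.405, -0.124]
contact_force: [0.0, 0.0, -0.7]
width: 0.0952
grip_force: 0.0
clk 2.9 q [ 0.35 -0.6   2.61  0.63  0.33  0.81] F [ 0.   0.  -0.7] w 0.0952 0.0
shift [ 0.66  0.6  -1.35] turn [-0.01  0.04  0.22]
```

View pics/pre.png

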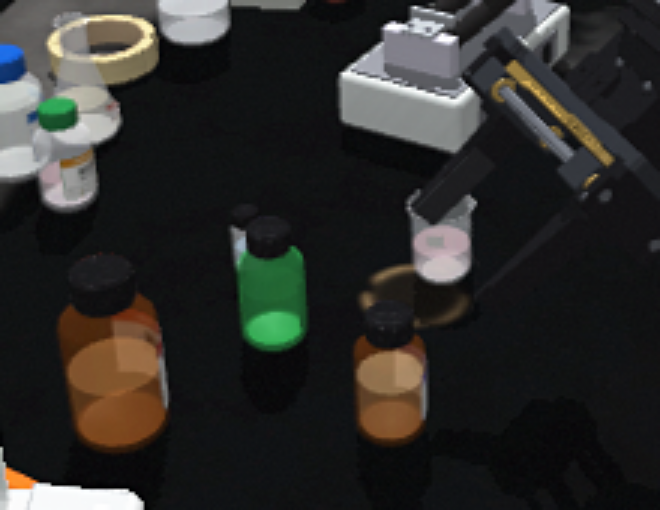

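The crop shows the open gripper above the bottle (crop (390,370), centred) and every bystander still standing. Joint 5 is at its limit (0.33), so I'll use less tilt and more sideways azimuth: 65°, tilt 40°.

```bash
sed -i 's/^RP=toolR(35,50,-55)/RP=toolR(65,40,-25)/; s/72.9,-40/72.9,-50/' g.py
python3 - <<'E'
from g import *
go(CP+.011*RP[:,2]-.09*RP[:,2]+[0,0,.06],RP)
go(CP+.011*RP[:,2],RP)
E
```

```text
clk 2.95 q [ 0.35 -0.6   2.61  0.63  0.33  0.81] F [-0.1 -0.2 -0.3] w 0.0952 0.0
shift [ 0.18 -0.26  0.76] turn [-1.97  1.71  7.69]
clk 2.95 q [ 0.35 -0.6   2.61  0.63  0.33  0.81] F [-0.1 -0.2 -0.3] w 0.0952 0.0
shift [ 0.59  0.62 -1.39] turn [-1.97  1.71  7.69]
```

```bash
python3 -m crank '.02 -.03 .2 -.25 .21 .96;.02 -.03 .2 -.25 .21 .96;.02 -.03 .2 -.25 .21 .96;.02 -.03 .16 -.25 .21 .96;.02 -.03 0 -.25 .21 .96;.02 -.03 0 -.25 .21 .96;.02 -.03 0 -.25 .21 .96;.04 -.03 0 -.25 .21 .96'
python3 -m crank '0 0 0 0 0 0;0 0 0 0 0 0'
python3 - <<'E'
from g import *
go(CP+.011*RP[:,2],RP)
E
```

```text
clock: 3.95
position: [0.4439, 0.2575, 0.1592]
tcp_rot: [0.791, 0.507, 0.29, -0.182]
contact_force: [-0.2, -0.3, 0.8]
width: 0.0953
grip_force: 0.0
clock: 4.2
position: [0.4432, 0.2582, 0.1578]
tcp_rot: [0.792, 0.506, 0.29, -0.183]
contact_force: [0.2, -0.2, -0.8]
width: 0.095
grip_force: 0.0
clk 4.2 q [ 0.09 -0.44  2.36  0.74  0.96  0.17] F [ 0.2 -0.2 -0.8] w 0.095 0.0
shift [ 0.41  0.85 -2.17] turn [ 0.    0.06 -0.01]
```

```bash
python3 -m crank '0 .05 -.4 0 .01 0;.05 .1 -.4 0 .01 0;.08 .15 -.4 0 .01 0;.08 .17 -.35 0 .01 0;.08 .17 -.3 0 .01 0;.08 .17 -.3 0 .01 0;.04 .04 -.02 0 0 0;0 0 0 0 0 0'
python3 - <<'E'
from g import *
go(CP+.011*RP[:,2],RP)
im,d,P=cloud("side");im2,_,_=cloud("top")
A=np.hstack([cv2.resize(im[200:320,180:320],(467,400)),cv2.resize(im2[170:260,160:230],(311,400))]); cv2.imwrite("pics/at.png",A)
E
```

```text
clock: 5.2
position: [0.4678, 0.3098, 0.0276]
tcp_rot: [0.792, 0.506, 0.288, -0.184]
contact_force: [-0.1, 0.6, 0.9]
width: 0.0956
grip_force: 0.0
clk 5.2 q [ 0.21 -0.08  2.34  0.98  0.67 -0.08] F [-0.1  0.6  0.9] w 0.0956 0.0
shift [ 0.   -0.01  0.  ] turn [ 0.   -0.   -0.03]
```

View pics/at.png

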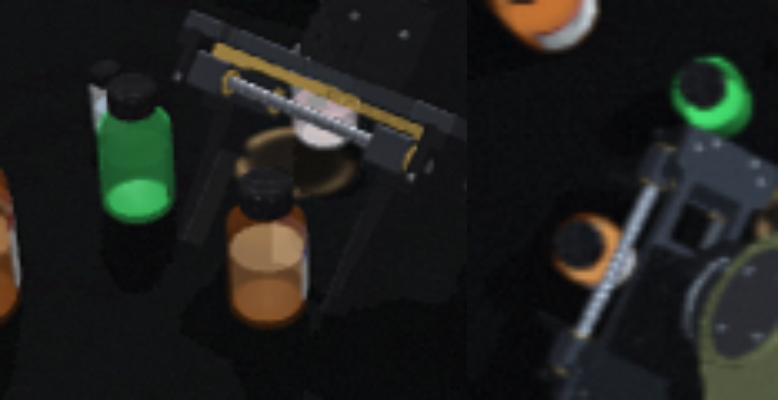

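The fingers straddle the small bottle: it sits between the finger tips in the crop at (265,270), and the green bottle is clear. Close the gripper.

```bash
python3 -m crank '0 0 0 0 0 0;0 0 0 0 0 0;0 0 0 0 0 0;0 0 0 0 0 0;0 0 0 0 0 0;0 0 0 0 0 0' 1 25; python3 -m crank '0 0 0 0 0 0;0 0 0 0 0 0;0 0 .1 0 0 0;0 0 .2 0 0 0;0 0 .2 0 0 0;0 0 0 0 0 0'
python3 - <<'E'
from g import *
go(loc(0,40,.0)*0+loc(0,.04,.25),RF)
go(loc(0,.012,.118)+.011*RF[:,2],RF)
E
```

```text
clock: 6.05
position: [0.4677, 0.3096, 0.0268]
tcp_rot: [0.792, 0.506, 0.288, -0.184]
contact_force: [-0.1, 0.3, 0.2]
width: 0.0435
grip_force: 25.0
clock: 6.8
position: [0.4689, 0.3099, 0.059]
tcp_rot: [0.792, 0.506, 0.289, -0.184]
contact_force: [0.7, -0.6, -0.8]
width: 0.0434
grip_force: 25.0
clk 6.8 q [ 0.21 -0.15  2.33  0.91  0.71  0.01] F [ 0.7 -0.6 -0.8] w 0.0434 24.964330634102225
shift [ 0.85 -6.83  3.18] turn [-21.03   8.1    1.5 ]
clk 6.8 q [ 0.21 -0.15  2.33  0.91  0.71  0.01] F [ 0.7 -0.6 -0.8] w 0.0434 24.964330634102225
shift [ 0.67 -7.41  0.87] turn [-21.03   8.1    1.5 ]
```

```bash
python3 -m crank '0 0 .5 0 0 0;0 0 .5 -.8 .3 .06;0 0 .5 -.88 .34 .06;0 0 .5 -.88 .34 .06;0 -.1 .5 -.88 .34 .06;.05 -.2 .4 -.88 .34 .06;.05 -.4 .3 -.88 .34 .06;.05 -.4 0 -.88 .34 .06'
python3 -m crank '.05 -.4 0 -.88 .34 .06;.05 -.4 0 -.88 .34 .06;.05 -.4 0 -.88 .34 .06;.05 -.4 0 -.88 .34 .06;.05 -.4 0 -.88 .34 .06;.05 -.4 0 -.88 .34 .06;.05 -.4 0 -.88 .34 .06;.05 -.4 0 -.88 .34 .06'
python3 - <<'E'
from g import *
go(loc(0,.04,.25),RF)
E
```

```text
clock: 7.8
position: [0.4774, 0.2434, 0.2512]
tcp_rot: [0.826, 0.55, 0.108, -0.057]
contact_force: [0.1, 0.3, -0.8]
width: 0.0434
grip_force: 25.0
clock: 8.8
position: [0.5006, 0.0511, 0.2486]
tcp_rot: [0.813, 0.565, -0.109, 0.092]
contact_force: [-0.3, 0.1, -1.7]
width: 0.0434
grip_force: 25.0
clk 8.8 q [ 0.15 -0.14  1.87 -0.26  1.52  0.53] F [-0.3  0.1 -1.7] w 0.0434 24.95960150845349
shift [ 0.32 -2.51  0.02] turn [-7.86  3.02  0.64]
```

```bash
python3 -m crank '.04 -.31 0 -.98 .38 .08;.04 -.31 0 -.98 .38 .08;.04 -.31 0 -.98 .38 .08;.04 -.31 0 -.98 .38 .08;.04 -.31 0 -.98 .38 .08;.04 -.31 0 -.98 .38 .08;.04 -.31 0 -.98 .38 .08;.04 -.31 0 -.98 .38 .08'
python3 -m crank '0 0 0 0 0 0;0 0 0 0 0 0'
python3 - <<'E'
from g import *
go(loc(0,.012,.119)+.011*RF[:,2],RF)
from scipy.optimize import least_squares
for n in("side","top"):
    im,d,P=cloud(n); cv2.imwrite(f"pics/h_{n}.png",im); np.savez(f"h_{n}.npz",im=im,P=P)
a=cv2.resize(cv2.imread("pics/h_side.png")[70:220,210:390],(480,400)); b=cv2.resize(cv2.imread("pics/h_top.png")[150:250,280:360],(320,400))
cv2.imwrite("pics/h.png",np.hstack([a,b]))
E
```

```text
clock: 9.8
position: [0.5199, -0.0974, 0.2484]
tcp_rot: [0.729, 0.539, -0.34, 0.25]
contact_force: [0.1, -0.0, -1.9]
width: 0.0435
grip_force: 25.0
clock: 10.05
position: [0.5199, -0.0968, 0.2488]
tcp_rot: [0.73, 0.539, -0.339, 0.25]
contact_force: [-0.1, -0.8, -1.8]
width: 0.0436
grip_force: 25.0
clk 10.05 q [ 0.11  0.06  1.84 -0.78  1.65  0.51] F [-0.1 -0.8 -1.8] w 0.0436 24.958385434001684
shift [-0.18 -0.63 -2.28] turn [-0.06  0.    0.01]
```

View pics/h.png

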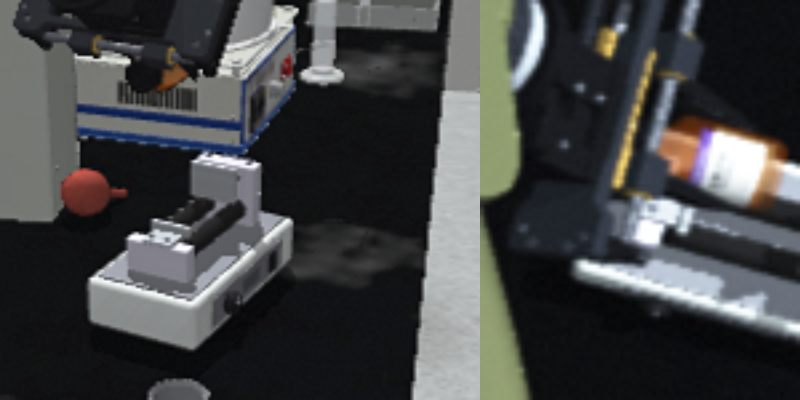

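The bottle is held horizontally with its bottom towards the sprung plate (crop, right, label at (735,165)). Check its pose in the hand from the clouds.

```bash
cat > m.py <<'E'
from g import *
s=manip.read_state(); Z=Rotation.from_quat(s["tcp_rot"]).as_matrix()[:,2]; C=s["position"]-.011*Z
A=Rotation.from_euler('z',YAW,degrees=True)
print("C local",A.inv().apply(C-R0).round(4))
for n in("side","top"):
    im,d,P=cloud(n)
    L=A.inv().apply((P-C).reshape(-1,3)).reshape(P.shape)*1000; hsv=cv2.cvtColor(im,cv2.COLOR_BGR2HSV)
    m=(abs(L[...,0])<30)&(abs(L[...,1])<60)&(abs(L[...,2])<32)&(L[...,1]<-9)
    l=L[m]
    for y in range(-46,-8,4):
        k=l[(l[:,1]>=y)&(l[:,1]<y+4)]
        if len(k)>3: print(n,y,len(k),"x",np.percentile(k[:,0],[4,96]).round(1),"z",np.percentile(k[:,2],[5,50,96]).round(1))
    print("min y",np.sort(l[:,1])[:8].round(1))
E
python3 m.py
```

```text
C local [-0.0006  0.0514  0.2565]
min y []
top -38 8 x [-14.3   6.7] z [ 9.8 16.9 18.6]
top -34 32 x [-20.6  16.9] z [ 6.4 17.5 23.1]
top -30 34 x [-20.6  17.4] z [ 2.8 18.6 23.5]
top -26 30 x [-20.3  17.1] z [ 7.6 18.7 23.3]
top -22 34 x [-21.3  17.1] z [ 7.8 19.2 24.3]
top -18 35 x [-22.4  20.3] z [ 3.2 18.9 24.8]
top -14 42 x [-24.6  23.5] z [ 2.4 17.9 25.3]
top -10 11 x [-23.1  19.9] z [ 7.  17.  24.3]
min y [-35.9 -35.5 -35.4 -35.4 -35.  -34.9 -34.8 -34.5]
```

```bash
python3 -m crank '-.04 -.15 -.3 0 0 0;-.04 -.15 -.4 0 0 0;-.04 -.15 -.4 -.06 0 0;-.03 -.1 -.4 0 0 0;-.03 -.08 -.35 0 0 0;0 0 -.3 0 0 0;0 0 -.13 0 0 0;0 0 0 0 0 0'
python3 m.py
python3 - <<'E'
from g import *
go(loc(0,-.019,.119)+.011*RF[:,2],RF)
im,d,P=cloud("side");im2,_,_=cloud("top")
cv2.imwrite("pics/ins.png",np.hstack([cv2.resize(im[110:210,220:340],(480,400)),cv2.resize(im2[165:245,310:390],(320,400))]))
E
```

```text
clock: 11.25
position: [0.5091, -0.1348, 0.1117]
tcp_rot: [0.729, 0.538, -0.341, 0.251]
contact_force: [-0.5, -0.4, -1.5]
width: 0.0434
grip_force: 25.0
C local [1.000e-04 1.180e-02 1.187e-01]
min y [-29.  -26.5 -11.6]
top -46 5 x [-19.6  19.6] z [-31.7 -30.6 -26.5]
top -38 7 x [-13.4  14. ] z [10.7 17.3 19.2]
top -34 22 x [-17.9  16.7] z [ 8.5 18.3 23.6]
top -30 28 x [-20.8  17.5] z [ 6.2 18.5 24.3]
top -26 25 x [-18.8  17.9] z [12.5 20.2 26.8]
top -22 24 x [-20.7  15.3] z [ 7.2 20.6 27.1]
top -18 32 x [-22.5  20.2] z [ 4.3 19.2 25.2]
top -14 32 x [-25.2  23.1] z [ 3.6 17.6 24.3]
top -10 7 x [-14.1  23.4] z [10.2 16.8 25. ]
min y [-59.4 -59.  -59.  -58.5 -58.4 -58.4 -55.2 -54.8]
clk 11.35 q [ 0.04  0.19  1.95 -0.82  1.44  0.65] F [-0.6 -0.5 -0.8] w 0.0433 24.958024816587567
shift [-0.16 -0.49 -0.01] turn [ 0.03  0.02 -0.  ]
```

View pics/ins.png

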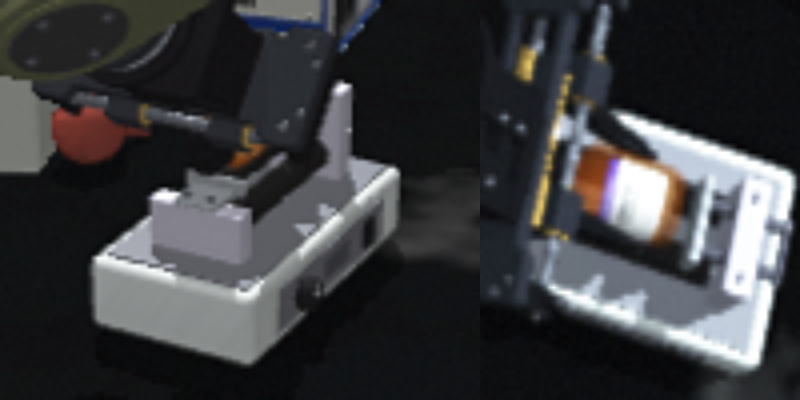

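The bottle is in line with the rollers just ahead of the plate (crop, right: bottom at (680,195), plate at (705,225)). Push now, watching the force.

```bash
python3 -m crank '-.03 -.08 0 0 0 0;-.03 -.08 0 0 0 0;-.02 -.08 0 0 0 0;-.02 -.06 0 0 0 0;0 0 0 0 0 0' - 35;  python3 -m crank '-.02 -.06 0 0 0 0;-.02 -.06 0 0 0 0;-.02 -.05 0 0 0 0;-.01 -.02 0 0 0 0;0 0 0 0 0 0'; python3 m.py | grep -v side
```

```text
clock: 12.08
position: [0.5031, -0.1527, 0.1122]
tcp_rot: [0.729, 0.538, -0.34, 0.251]
contact_force: [-0.3, 5.7, 0.8]
width: 0.0434
grip_force: 35.0
clock: 12.7
position: [0.4999, -0.1632, 0.1122]
tcp_rot: [0.729, 0.539, -0.339, 0.252]
contact_force: [1.8, 9.3, 0.6]
width: 0.0436
grip_force: 35.0
C local [-0.0004 -0.0181  0.1193]
min y [-58.9 -58.2 -54.4 -52.6 -47.2 -46.3]
top -46 30 x [-27.2  26.9] z [-18.5  -7.3   1.1]
top -42 24 x [-22.2  21.3] z [-18.6   6.3   8.6]
top -38 26 x [-21.8  23.7] z [-25.2   5.6  17.2]
top -34 19 x [-16.   15.1] z [13.8 18.3 23.2]
top -30 25 x [-20.7  19.8] z [ 8.6 20.  24.5]
top -26 24 x [-19.9  15.4] z [ 9.1 20.7 25.2]
top -22 29 x [-21.  17.] z [ 8.4 18.2 24. ]
top -18 29 x [-21.6  22.4] z [ 1.7 17.6 24.1]
top -14 28 x [-23.7  22.4] z [ 6.3 19.7 25.6]
top -10 7 x [-19.7  19.3] z [ 9.3 16.4 22.9]
min y [-60.  -60.  -59.8 -59.8 -59.6 -59.5 -59.4 -59.4]
```

```bash
python3 -m crank '.01 .03 0 0 0 0;.01 .02 0 0 0 0;0 0 0 0 0 0;0 0 0 0 0 0'; python3 -m crank '0 0 -.04 0 0 0;0 0 -.04 0 0 0;0 0 -.04 0 0 0;0 0 -.04 0 0 0;0 0 0 0 0 0'
python3 - <<'E'
from g import *
go(loc(0,-.0145,.103)+.011*RF[:,2],RF)
E
```

```text
clock: 13.3
position: [0.5008, -0.1603, 0.1122]
tcp_rot: [0.729, 0.539, -0.339, 0.251]
contact_force: [0.3, 8.3, 1.1]
width: 0.0434
grip_force: 35.0
clock: 13.92
position: [0.5019, -0.1606, 0.1035]
tcp_rot: [0.729, 0.539, -0.339, 0.253]
contact_force: [2.7, 8.0, 2.0]
width: 0.0431
grip_force: 35.0
clk 13.93 q [-0.    0.18  1.98 -0.84  1.4   0.64] F [2.7 8.  2. ] w 0.0431 34.96935613453388
shift [-0.01  0.01 -0.13] turn [ 0.01  0.05 -0.03]
```

```bash
python3 -m crank '0 0 -.03 0 0 0;0 0 -.03 0 0 0;0 0 -.02 0 0 0;0 0 -.02 0 0 0;0 0 0 0 0 0'; python3 -m crank '0 0 -.015 0 0 0;0 0 0 0 0 0'; python3 m.py
python3 - <<'E'
from g import *
im,d,P=cloud("side");im2,_,_=cloud("top")
cv2.imwrite("pics/low.png",np.hstack([cv2.resize(im[110:210,220:340],(480,400)),cv2.resize(im2[165:245,310:390],(320,400))]))
E
```

```text
clock: 14.55
position: [0.5019, -0.1606, 0.0976]
tcp_rot: [0.729, 0.538, -0.339, 0.253]
contact_force: [1.6, 8.2, 2.9]
width: 0.0431
grip_force: 35.0
clock: 14.8
position: [0.502, -0.1607, 0.0968]
tcp_rot: [0.729, 0.538, -0.339, 0.253]
contact_force: [2.2, 8.3, 2.7]
width: 0.0431
grip_force: 35.0
C local [ 0.0009 -0.015   0.1039]
min y [-47.4 -20.5 -17.4 -14.8 -13.2 -12.6 -12.3 -10. ]
top -46 5 x [-24.8  13.6] z [-27.2   5.5  11.3]
top -42 31 x [-24.4  21.5] z [-20.   20.6  24.6]
top -38 46 x [-24.   22.4] z [-22.4  15.3  23.2]
top -34 24 x [-24.9  13.3] z [-22.7  18.6  24.2]
top -30 31 x [-24.9  17.3] z [-23.3  18.7  23.8]
top -26 31 x [-24.   14.8] z [-23.3  17.   23.4]
top -22 29 x [-24.5  18.1] z [-21.   17.8  25.5]
top -18 30 x [-24.   18.3] z [-21.   18.2  24.7]
top -14 33 x [-25.6  23.8] z [-8.2 16.6 23.9]
top -10 4 x [-26.1  15.2] z [-17.1  11.3  20.8]
min y [-59.9 -59.8 -59.7 -59.7 -59.5 -59.4 -59.2 -59.2]
```

View pics/low.png

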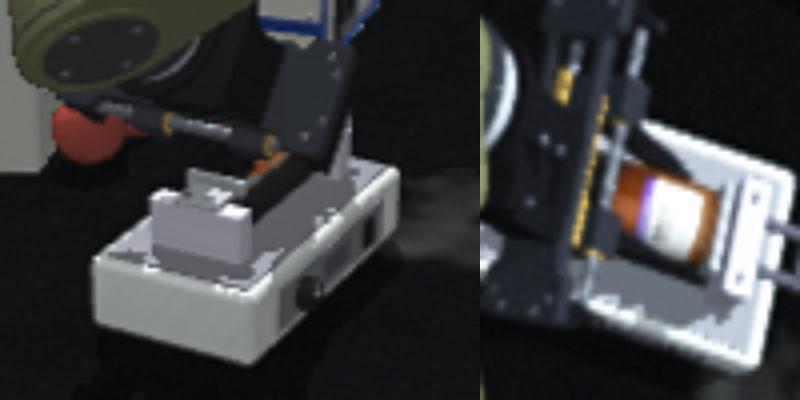

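The bottle is low between fence and plate, and the plate is pushed back (crop, right (718,225)). Lower the last couple of millimetres.

```bash
python3 -m crank '0 0 -.015 0 0 0;0 0 -.01 0 0 0;0 0 0 0 0 0';  python3 -m crank '0 0 -.01 0 0 0;0 0 0 0 0 0'
```

```text
clock: 15.38
position: [0.502, -0.1607, 0.0953]
tcp_rot: [0.729, 0.538, -0.339, 0.253]
contact_force: [2.5, 8.3, 3.2]
width: 0.0437
grip_force: 35.0
clock: 15.62
position: [0.502, -0.1607, 0.095]
tcp_rot: [0.729, 0.538, -0.339, 0.253]
contact_force: [1.6, 8.9, 4.0]
width: 0.043
grip_force: 35.0
```

```bash
python3 -m crank '0 0 -.01 0 0 0;.01 .02 0 0 0 0;.01 .02 0 0 0 0;0 0 0 0 0 0'; python3 -m crank '0 0 0 0 0 0;0 0 0 0 0 0;0 0 0 0 0 0;0 0 0 0 0 0' - 8;  python3 m.py
```

```text
clock: 16.12
position: [0.5027, -0.1588, 0.0949]
tcp_rot: [0.729, 0.538, -0.34, 0.253]
contact_force: [-0.2, 6.5, 5.9]
width: 0.0431
grip_force: 35.0
clock: 16.62
position: [0.5028, -0.1588, 0.0948]
tcp_rot: [0.729, 0.538, -0.34, 0.253]
contact_force: [1.0, 6.6, 5.1]
width: 0.0434
grip_force: 8.0
C local [ 0.0011 -0.0129  0.1018]
min y [-51.7 -51.4 -49.9 -12.9 -11.5  -9.9  -9.4]
top -46 10 x [-25.7  16.3] z [-24.5   4.7  11. ]
top -42 28 x [-24.3  21.2] z [-20.4  22.3  25.8]
top -38 46 x [-24.2  21. ] z [-21.   19.2  27.8]
top -34 27 x [-24.4  13.6] z [-21.3  17.1  23.2]
top -30 31 x [-23.8  18.8] z [-17.1  17.8  25.7]
top -26 28 x [-24.5  14.6] z [-22.2  18.7  23.2]
top -22 34 x [-25.  19.] z [-20.7  17.   23.3]
top -18 30 x [-24.8  23.6] z [-9.5 16.9 24. ]
top -14 30 x [-25.3  23.5] z [-8.9 17.  23.9]
top -10 6 x [-23.7  13. ] z [-12.9  20.3  24.4]
min y [-59.9 -59.9 -59.8 -59.8 -59.4 -59.3 -59.2 -59. ]
```

```bash
python3 -m crank '0 0 0 0 0 0;0 0 0 0 0 0;0 0 0 0 0 0;0 0 0 0 0 0' -.6; python3 -m crank '0 0 .1 0 0 0;0 0 .2 0 0 0;0 0 .4 0 0 0;0 0 .6 0 0 0;0 .3 .7 0 0 0;0 .5 .6 0 0 0;0 .6 .3 0 0 0;0 0 0 0 0 0'
python3 - <<'E'
from g import *
A=Rotation.from_euler('z',YAW,degrees=True)
ims=[]
for n in("side","top"):
    im,d,P=cloud(n); ims.append(im)
    l=A.inv().apply((P-R0).reshape(-1,3))*1000
    l=l[(abs(l[:,0])<30)&(abs(l[:,1])<60)&(l[:,2]>70)&(l[:,2]<135)]
    for y in range(-60,60,8):
        k=l[(l[:,1]>=y)&(l[:,1]<y+8)]
        if len(k)>3: print(n,y,len(k),"x",np.percentile(k[:,0],[4,96]).round(1),"z",np.percentile(k[:,2],[50,96]).round(1))
cv2.imwrite("pics/end.png",np.hstack([cv2.resize(ims[0][110:210,220:340],(480,400)),cv2.resize(ims[1][165:245,310:390],(320,400))]))
E
```

```text
clock: 17.23
position: [0.5011, -0.1592, 0.0927]
tcp_rot: [0.729, 0.538, -0.341, 0.251]
contact_force: [0.1, -0.4, -0.1]
width: 0.0749
grip_force: 0.0
clock: 18.23
position: [0.5027, -0.0733, 0.2708]
tcp_rot: [0.729, 0.539, -0.338, 0.253]
contact_force: [0.2, 0.5, 0.5]
width: 0.0762
grip_force: 0.0
side -60 12 x [-28.7 -18.9] z [ 83.6 121.9]
side -52 66 x [-25.1  22.8] z [118.  127.2]
side -44 50 x [-25.5  20.9] z [118.1 126. ]
side -36 41 x [-25.1  -0.4] z [105.4 126.4]
side -28 46 x [-24.8   7.4] z [116.6 127.1]
side -20 45 x [-25.2   4.3] z [111.4 126.5]
side -12 38 x [-25.1   6.3] z [113.2 126.1]
side -4 57 x [-25.6   7.8] z [111.9 125.8]
side 4 44 x [-25.5   2.2] z [111.6 126.1]
side 12 77 x [-23.2  15.5] z [113.6 125.2]
side 20 68 x [-25.5   9.5] z [109.  122.4]
side 28 37 x [-25.    4.6] z [106.9 118.4]
side 36 76 x [-25.6  14.1] z [105.7 117.6]
side 44 90 x [-25.5  17.9] z [ 97.8 111.8]
side 52 26 x [-20.3  13.4] z [93.4 99.9]
top -60 26 x [-24.4  17.3] z [108.7 112.9]
top -52 75 x [-23.7  23.7] z [122.8 128.5]
top -44 55 x [-23.1  17.9] z [120.  126.5]
top -36 60 x [-23.6  17.1] z [120.7 127.5]
top -28 63 x [-24.9  19.1] z [119.9 126.7]
top -20 57 x [-23.2  16.9] z [120.4 126. ]
top -12 63 x [-24.6  19.7] z [118.8 126.8]
top -4 60 x [-23.8  16.7] z [119.4 126.7]
top 4 58 x [-24.2  17.9] z [119.3 126.3]
top 12 69 x [-24.3  22.3] z [117.9 124.3]
top 20 61 x [-24.4  23.8] z [106.3 119.7]
top 28 59 x [-24.1  21.2] z [110.5 119.2]
top 36 61 x [-23.5  23.9] z [103. 117.]
top 44 62 x [-24.7  23.6] z [ 92.8 100.7]
top 52 54 x [-22.3  23.8] z [89.9 95.2]
```

View pics/end.png

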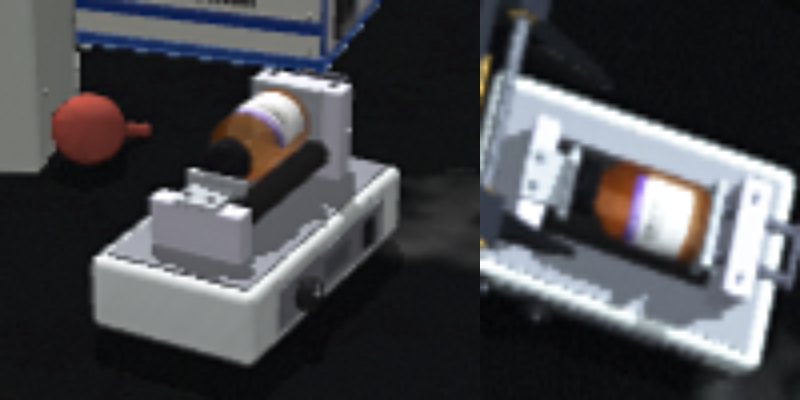

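The bottle lies level on both rollers. Its cap is behind the fence (crop (225,160)), and the sprung plate is pressed against its bottom (right crop (718,215)). The gripper is clear.

```bash
python3 -m crank '0 0 .2 0 0 0;0 0 0 0 0 0;0 0 0 0 0 0'; python3 -c "
from workcell import manip
print(manip.hand_in())"
```

```text
clock: 18.7
position: [0.5011, -0.0755, 0.2787]
tcp_rot: [0.729, 0.538, -0.341, 0.251]
contact_force: [0.7, 0.4, -0.1]
width: 0.0762
grip_force: 0.0
the job is handed in; nothing more can be done
None
```

I laid the bottle level on both rollers, held between the sprung plate and the fence with its cap behind the fence, and handed the job in at 18.7 s; no verdict was returned.

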